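# Lift the loaded insulator carrier by its post

### The job

The plywood carrier with the two insulators on it has to be lifted, but a tall brown porcelain bushing (a ribbed tube) is parked over its carrying post: first take the bushing off and stand it upright, without dropping it, on the round cork pad and let go of it, while the carrier stays on the table. Then take the carrier by its post and lift it until its underside is at least 10 cm above the table, with both insulators still standing where they are on it, and keep it there steady and level; finish while still holding it in the air. Leave the other insulators on the table where they stand.

Things in the scene. Friction and masses are not known exactly. Their poses are not given: they have to be found in the camera images.
- carrier_grip (a point): Wooden carrier flat on the table: board 145 (x) x 290 (y) x 12 mm thick, lips 10 mm high round its edge, and an upright 20 x 20 mm post in its middle, faces along x and y, top 117 mm above the underside. This point: on the post's axis, 100 mm above the underside, the place to grip. z up. About 0.7 kg with its two insulators, balance point within 15 mm of the post.
- bushing_mid (a point): Dark brown porcelain bushing: upright tube open at both ends, 111 mm high, bore 36 mm, loose over the carrier's post (post top 6 mm inside), its foot on the board 12 mm above the table. Lower 60 mm ribbed, 64 mm across; upper 50 mm a smooth neck 54 mm across, to grip from above. This point: on its axis, half-way up (55.5 mm above its foot). z up its axis. 0.26 to 0.42 kg.
- load_a_mid (a point): Aqua glass insulator standing loose on the carrier's board at its +y end, about 95 mm from the post: 64 mm across, 62 mm high, narrower in the upper half (52 mm). Point on its axis half-way up. About 0.17 kg.
- load_b_mid (a point): White porcelain insulator standing loose on the carrier's board at its -y end, about 95 mm from the post: 66 mm across, 68 mm high, narrower in the upper half (48 mm). Point on its axis half-way up. About 0.17 kg.
- pad: Round cork pad, 150 mm across, 5 mm thick, fixed flat on the table, empty, to the left or right of the carrier. Origin at the centre of its underside.
- carton: Low open cardboard carton with two insulators lying in it, 180 (x) x 140 (y) x 60 mm high, flaps spreading 55 mm beyond each x side, contents up to 70 mm high; fixed, on the side of the carrier opposite the pad. Origin at the centre of its underside.
- by_1_mid (a point): Bystander insulator standing loose on the table: light blue spool-shaped, 60 mm across, 56 mm high, in front of the carrier. Point on its axis half-way up.
- by_2_mid (a point): Bystander insulator standing loose on the table: cobalt blue, 64 mm across, 62 mm high, in front of the carrier. Point on its axis half-way up.
- by_3_mid (a point): Bystander insulator standing loose on the table: brown ribbed, 60 mm across, 70 mm high, behind the carrier. Point on its axis half-way up.
- by_4_mid (a point): Bystander insulator standing loose on the table: amber bell-shaped, 66 mm across, 68 mm high, behind the carrier. Point on its axis half-way up.
- by_5_mid (a point): Bystander insulator standing loose on the table: white spool-shaped, 60 mm across, 56 mm high, beyond the cork pad. Point on its axis half-way up.
- by_6_mid (a point): Bystander insulator standing loose on the table: grey ribbed, 60 mm across, 70 mm high, beyond the carton. Point on its axis half-way up.

How it is judged:
On the way, in this order (a step that is already met when the one before it is completed fails the run):
1. the bushing stands upright on the cork pad, released, with the carrier still on the table (horizontal distance between bushing_mid and pad below 0.05 m and angle between bushing_mid's own z axis and vertical below 0.1 rad and height (world z) of bushing_mid between 0.056 and 0.066 m and contact force between the fingers and bushing below 0.05 N and linear speed of bushing below 0.03 m/s and height (world z) of carrier_grip below 0.115 m), for 0.2 s.
2. the carrier is held in the air, at least 10 cm up, level and steady, with both insulators standing on it (height (world z) of carrier_grip above 0.2 m and angle between carrier_grip's own z axis and vertical below 0.1 rad and linear speed of carrier below 0.03 m/s and angular speed of carrier below 0.15 rad/s and contact force between the fingers and carrier above 2 N and contact force between carrier and carton below 0.05 N and contact force between carrier and bushing below 0.05 N and distance between each of load_a_mid, load_b_mid and carrier_grip below 0.13 m and angle between each of load_a_mid, load_b_mid's own z axis and vertical below 0.15 rad and contact force between each of load_a, load_b and the fingers below 0.05 N), for 1 s.
At the end, for the whole second after the job is handed in: Bushing released, upright within 0.1 rad, within 50 mm of the pad's centre. Carrier in the fingers, underside 100 mm or more up, level within 0.1 rad, under 0.03 m/s and 0.15 rad/s, touching nothing else; both insulators upright on it within 0.15 rad, under 130 mm from the grip point (all of step 2 and horizontal distance between bushing_mid and pad below 0.05 m and angle between bushing_mid's own z axis and vertical below 0.1 rad and height (world z) of bushing_mid between 0.056 and 0.066 m and contact force between the fingers and bushing below 0.05 N and linear speed of bushing below 0.03 m/s); the arm keeps its last pose, push and grip.
It fails at once if an insulator on the carrier falls over or the carrier is tipped (angle between any of load_a_mid, load_b_mid's own z axis and vertical above 0.5 rad or angle between carrier_grip's own z axis and vertical above 0.35 rad).
It fails at once if the bushing is dropped: it falls free of the fingers faster than a drop of 10 mm gives (contact force between the fingers and bushing below 0.01 N and linear speed of bushing above 0.45 m/s).
It fails at once if a bystander insulator is pushed more than 30 mm or knocked over (distance of any of by_1_mid, by_2_mid, by_3_mid, by_4_mid, by_5_mid, by_6_mid from where it was at the start of the episode above 0.03 m or angle between any of by_1_mid, by_2_mid, by_3_mid, by_4_mid, by_5_mid, by_6_mid's own z axis and vertical above 0.5 rad).
It also fails if it takes over 58 s, if anything falls off the work surface, if the arm or the gripper's body presses on something with over 40 N, if the wrist force passes 120 N, or if a joint passes its speed limit or range.

### The arm

A 7-joint arm with a two-finger parallel gripper is mounted at the origin on the work surface. World frame = base frame: x ahead of the robot, y to its left, z up, the work surface at z = 0. Lengths are in m, angles in rad, forces in N, time in s.
With the tool pointing down it reaches from about 0.425 to 0.925 m from the base axis. Payload 6.8 kg.
Tool frame: the origin (TCP) lies between the finger pads; the fingertips stand 17 mm ahead of it and the grasp point (between the pads) lies 2 mm behind it; z points along the fingers, y is the direction in which the jaws open and shut (so a half turn about z gives the same grasp; the last joint's range is limited). The gripper opens to 85 mm and grips with 20 to 120 N. Pads are 22 mm wide; open, the fingers measure 114 mm over their backs; the gripper's body (76 mm by 85 mm) begins 54 mm behind the grasp point. The pads swing forward as they close: fully open they stand 13 mm farther back than shut.
Start: joints at [1.226, 0.477, 0.022, 1.555, -0.011, 1.109, -0.083], TCP at [0.158, -0.656, 0.222] pointing down, gripper open.
Joint ranges: [-2.96, 2.96], [-0.34, 2.1], [-1.41, 1.46], [0.24, 2.44], [-1.37, 4.51], [0.17, 1.92], [-2.96, 2.96]. Speed limits (rad/s): [2.39, 2.39, 3.14, 3.14, 3.14, 3.14, 3.14].

### API

Orientations are given as a unit quaternion [w, x, y, z].
In Python, from station import bot gives the robot as it stands. The module is installed in compiled form; this text tells all that it offers.
- The arm moves only by the tool carry_out, never from a script. Its argument "moves" is a list of rows, each a list of 3 entries, a list of its own where there are three numbers: the turn, a rotation vector about the tool's x, y, z in degrees, then the shift along the tool's x, y, z in cm, then the finger opening in cm, from 0 to 8.54. A call has 1 to 5 rows; each row is the pose to reach, as a shift and turn from the pose commanded when the call began, along the tool's axes at that moment; what a row does not reach only later rows make up. A row lasts 1/8 s, in which the tool goes at most 62.5 mm and 10.7 degrees, less where a joint would pass 70% of its speed; a pose out of reach is approached as far as the arm can. A call with a gripper value outside its range is refused whole. The fingers move at their own pace and stop on an object; "newtons" is the grip in N (left out, the last holds). Time passes only in rows, so rows that repeat a pose let the fingers close. It gives the time, the measured TCP pose, the force and the opening at its end, in the units of the state.
- bot.get_obs(): the state, without advancing time (a new reading comes with each control period).
- bot.read_camera(name): name is "scene" or "side" or "wrist"; returns the picture (384x512x3 uint8, red, green, blue); there is no depth.
- bot.camera_info(name): a dict with "vertical_fov" (degrees; the focal length in pixels is half the picture's height over the tangent of half this angle, whatever the lens; pixels are square), "cx", "cy" (the principal point, pixels), "position" and "attitude" of the camera in the world. Camera axes: x right, y up, looking along -z (the intrinsics and any distortion apply to the point x, -y, -z); pixel columns grow to the right and rows downward; lengths in m; the calibration is good to about 2 mm. A picture is of the moment at which its call begins: read the wrist's pose just before it. camera_info takes no time and is no camera call; for the wrist camera it gives the pose at the moment of the call.
- bot.hand_in(): hands the job in, once; it reports no verdict.
Trained networks look in the newest picture that a camera, given by its name, has taken for a name from the list of things; names that differ only in an ending like _2 or _b are one class to them, and where a whole thing is asked for, a point or a joint stands for the part that bears it (a point fixed in the world has none). Each returns a list of dicts, best first, with "score" (0 to 1); they miss things now and then, are a little off and sometimes report something else, mostly with a low value. They report only what shows in the picture. A call takes as long as a camera call.
- bot.silhouettes(label, camera): "region" (384x512 bool, what is visible of it) and "location" ([column, row] in pixels, amid what is visible of it).
The state is a dict: "t": time; "q": joint angles; "joint_vel": joint speeds; "joint_torque": joint torques, N m; "eef_pos": TCP position; "tool_rot": TCP orientation; "contact_force": force on the tool from outside, world axes, zero at the start; "torque": the same for the moment, N m; "gripper_width": opening from 0.0 (shut) to 1.0 (fully open).
Only numpy, scipy, OpenCV 4.12 (cv2) and the standard library are available. Lean on these libraries where they do the work, as an engineer would, in place of code of your own. Each camera call takes 0.05 s, during which the arm holds its last target. There are 200 camera calls.

## Working session

There is one attempt and no reset: what is moved stays moved. The work goes in short steps, Python scripts to look and compute and a tool call to move; the robot and the scene stay as the last step left them, time stands still between calls to the robot, and variables do not carry over. Pictures are saved under pics/ and viewed, about 8 in all and at most 12, crops included, and the job is handed in when it is done.

Besides the shell and the picture viewer there is one more tool, called by a JSON object that holds its "api" and its "payload". carry_out: Moves the arm, as the interface text tells. Its arguments: {"type":"object","properties":{"moves":{"type":"array"},"newtons":{"type":"number"}},"required":["moves"]}

```bash
mkdir -p pics; python3 - <<'E'
from station import bot
import cv2,numpy as np
o=bot.get_obs(); print({k:np.round(v,3) for k,v in o.items()})
ims=[]
for c in ["scene","side","wrist"]:
    i=bot.camera_info(c); print(c,i)
    im=bot.read_camera(c); cv2.imwrite(f'pics/{c}0.png',im[:,:,::-1]); ims.append(im)
cv2.imwrite('pics/a.png',cv2.resize(np.vstack([np.hstack(ims[:2]),np.hstack([ims[2],ims[2]*0])])[:,:,::-1],(800,600),interpolation=cv2.INTER_AREA))
for c in ["scene","side"]:
  for n in ["carrier_grip","bushing_mid","load_a_mid","load_b_mid","pad","carton"]:
    print(c,n,[(round(d['score'],2),np.round(d['location']),int(d['region'].sum())) for d in bot.silhouettes(n,c)][:3])
E
```

```text
{'t': np.float64(0.0), 'q': array([ 1.226,  0.478,  0.022,  1.556, -0.012,  1.109, -0.083]), 'joint_vel': array([-0.001,  0.002,  0.   , -0.   , -0.   , -0.001,  0.001]), 'joint_torque': array([ 0.0000e+00, -5.9645e+01,  1.6080e+00, -2.8119e+01,  1.2000e-02,
        9.0000e-03,  0.0000e+00]), 'eef_pos': array([ 0.158, -0.656,  0.221]), 'tool_rot': array([-0.001,  0.993,  0.118, -0.   ]), 'contact_force': array([0.306, 0.132, 0.308]), 'torque': array([0.052, 0.007, 0.019]), 'gripper_width': np.float64(0.999)}
scene {'vertical_fov': 57.35944084832787, 'cx': 258.3555492608955, 'cy': 192.4821717766859, 'position': array([1.08027845, 0.26820541, 0.70467347]), 'attitude': array([0.48613476, 0.18517927, 0.30695728, 0.79696855])}
side {'vertical_fov': 42.43363528024898, 'cx': 262.09159505929966, 'cy': 192.7845647173598, 'position': array([-0.03739405,  0.93272718,  0.85660165]), 'attitude': array([-0.27100293, -0.13924173,  0.44931804,  0.83981096])}
wrist {'vertical_fov': 62.1439891320094, 'cx': 255.77901328044004, 'cy': 190.78367101441407, 'position': array([ 0.23445427, -0.63725529,  0.37342492]), 'attitude': array([ 0.77631075, -0.12097639,  0.09557402, -0.61120532])}
scene carrier_grip [(0.89, array([271., 196.]), 3432)]
scene bushing_mid [(0.7, array([276., 179.]), 893)]
scene load_a_mid [(0.87, array([306., 195.]), 609)]
scene load_b_mid [(0.96, array([237., 178.]), 546)]
scene pad [(0.86, array([171., 142.]), 1320)]
scene carton [(0.77, array([398., 258.]), 6253)]
side carrier_grip [(0.86, array([299., 241.]), 2515)]
side bushing_mid [(0.75, array([299., 218.]), 879)]
side load_a_mid [(0.61, array([280., 243.]), 638), (0.42, array([324., 163.]), 355)]
side load_b_mid [(0.49, array([309., 206.]), 161)]
side pad [(0.85, array([364., 184.]), 963)]
side carton [(0.83, array([205., 296.]), 6095)]
```

View pics/a.png

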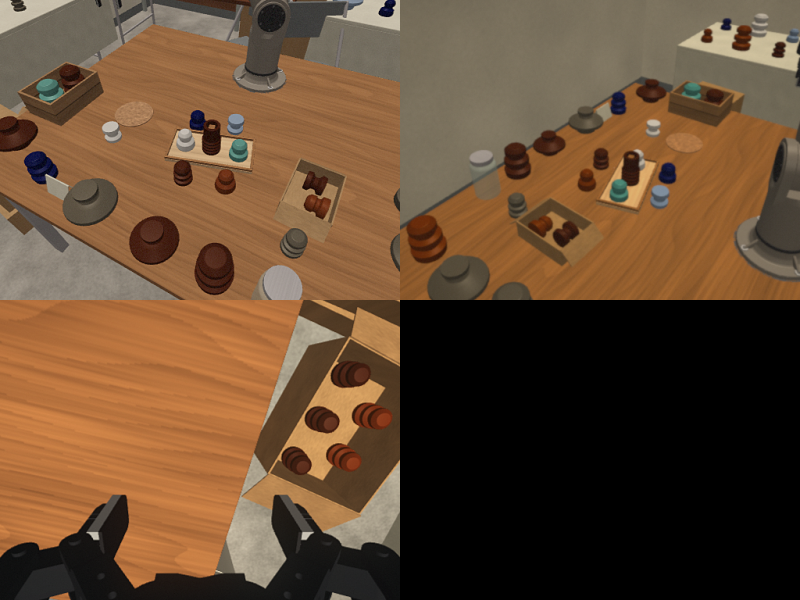

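The first picture shows the bushing on its post near scene (272,175), with the white load to its left and the aqua load to its right. The cork pad is at about (171,142) and the carton at about (398,258). Next I'll triangulate.

```bash
cat > h.py <<'E'
from station import bot
import cv2,numpy as np
from scipy.spatial.transform import Rotation as R
from scipy.optimize import least_squares
def rot(q): return R.from_quat(np.r_[q[1:],q[0]])
def proj(i,P):
    p=rot(i['attitude']).inv().apply(np.atleast_2d(P)-i['position']); f=192/np.tan(np.radians(i['vertical_fov']/2))
    return np.c_[i['cx']-f*p[:,0]/p[:,2], i['cy']+f*p[:,1]/p[:,2]]
def ray(i,uv):
    f=192/np.tan(np.radians(i['vertical_fov']/2))
    d=np.array([(uv[0]-i['cx'])/f,-(uv[1]-i['cy'])/f,-1.]); return i['position'],rot(i['attitude']).apply(d/np.linalg.norm(d))
def tri(rs):
    A=sum(np.eye(3)-np.outer(d,d) for o,d in rs); b=sum((np.eye(3)-np.outer(d,d))@o for o,d in rs)
    x=np.linalg.solve(A,b); return x,[np.linalg.norm(np.cross(x-o,d)) for o,d in rs]
def onz(r,z): return r[0]+r[1]*(z-r[0][2])/r[1][2]
E
python3 - <<'E'
from h import *
I={c:bot.camera_info(c) for c in ["scene","side","wrist"]}
for c in ["scene","side"]: bot.read_camera(c)
S={}
for n in ["bushing_mid","load_a_mid","load_b_mid","pad","carton","carrier_grip"]:
    for c in ["scene","side"]:
        d=bot.silhouettes(n,c)
        if not d: continue
        m=d[0]['region'];ys,xs=np.nonzero(m); S[n,c]=(xs.mean(),ys.mean())
        print(n,c,np.round(S[n,c],1),'box',xs.min(),xs.max(),ys.min(),ys.max(),'z0',np.round(onz(ray(I[c],S[n,c]),{'bushing_mid':.07,'load_a_mid':.043,'load_b_mid':.046,'pad':.005,'carton':.04,'carrier_grip':.012}[n]),3))
    x,e=tri([ray(I[c],S[n,c]) for c in ["scene","side"]]);print(n,'TRI',x.round(3),np.round(e,4))
for c in ["scene","side"]:
  for n in ["by_1_mid"]+["by_%d_mid"%k for k in range(2,7)]:
    print(c,n,[(round(d['score'],2),onz(ray(I[c],d['location']),.03)[:2].round(3)) for d in bot.silhouettes(n,c)][:6])
im=np.hstack([cv2.resize(cv2.imread(f'pics/{c}0.png')[y:y+150,x:x+200],(400,300),interpolation=cv2.INTER_CUBIC) for c,x,y in [('scene',180,120),('side',210,150)]])
cv2.imwrite('pics/b.png',im)
E
```

```text
bushing_mid scene [270.6 176. ] box 259 282 153 198 z0 [0.509 0.006 0.07 ]
bushing_mid side [295.8 214.7] box 284 307 192 237 z0 [0.502 0.007 0.07 ]
bushing_mid TRI [0.505 0.003 0.066] [0.0009 0.0009]
load_a_mid scene [305.4 192.5] box 293 316 178 206 z0 [0.497 0.099 0.043]
load_a_mid side [280.5 244.3] box 268 292 229 259 z0 [0.484 0.106 0.043]
load_a_mid TRI [0.49  0.097 0.034] [0.0002 0.0002]
load_b_mid scene [237.  180.2] box 226 249 166 193 z0 [ 0.541 -0.075  0.046]
load_b_mid side [308.8 203.2] box 302 313 191 216 z0 [ 0.518 -0.091  0.046]
load_b_mid TRI [ 0.525 -0.09   0.035] [0.0092 0.0092]
pad scene [171.3 145.6] box 147 195 130 161 z0 [ 0.471 -0.348  0.005]
pad side [363.9 182.2] box 341 387 170 194 z0 [ 0.464 -0.347  0.005]
pad TRI [ 0.467 -0.353  0.001] [0.0006 0.0006]
carton scene [398.1 254.6] box 350 443 201 310 z0 [0.572 0.349 0.04 ]
carton side [202.5 296. ] box 141 260 252 341 z0 [0.528 0.358 0.04 ]
carton TRI [0.548 0.346 0.014] [0.0069 0.0069]
carrier_grip scene [270.2 195.2] box 210 326 159 222 z0 [0.521 0.012 0.012]
carrier_grip side [293.3 239.3] box 251 331 197 273 z0 [0.488 0.037 0.012]
carrier_grip TRI [ 0.504  0.006 -0.013] [0.0032 0.0032]
scene by_1_mid [(0.84, array([0.369, 0.032]))]
scene by_2_mid [(0.87, array([ 0.409, -0.104]))]
scene by_3_mid [(0.72, array([ 0.648, -0.02 ]))]
scene by_4_mid [(0.63, array([0.623, 0.111]))]
scene by_5_mid [(0.74, array([ 0.604, -0.349])), (0.58, array([ 0.469, -0.   ]))]
scene by_6_mid [(0.89, array([0.721, 0.343]))]
side by_1_mid [(0.69, array([0.373, 0.036]))]
side by_2_mid [(0.76, array([ 0.405, -0.087])), (0.68, array([ 0.656, -0.019])), (0.38, array([0.369, 0.029]))]
side by_3_mid [(0.93, array([ 0.649, -0.017]))]
side by_4_mid [(0.87, array([0.614, 0.124]))]
side by_5_mid [(0.69, array([ 0.605, -0.351])), (0.39, array([0.529, 0.348]))]
side by_6_mid [(0.84, array([0.712, 0.339]))]
```

View pics/b.png

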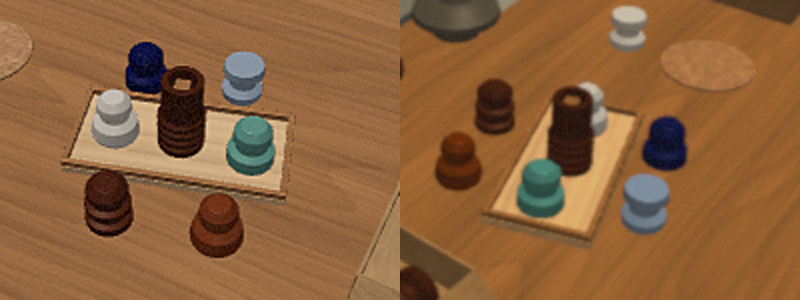

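The second picture shows the bushing over the post with about 10° of carrier yaw. White sits at the -y end, aqua at the +y end and the pad is to the right (-y). I'm moving toward a wrist view of the pad and carrier.

{"api": "carry_out", "payload": {"moves": [[[0,0,0],[5,-4,-2.5],8.5],[[0,0,0],[10,-8,-5],8.5],[[0,0,0],[15,-12,-7.5],8.5],[[0,0,0],[20,-16,-10],8.5],[[0,0,0],[25,-20,-10],8.5]], "newtons": 60}}

```text
t: 2.68
eef_pos: [0.3405, -0.4221, 0.3213]
tool_rot: [0.001, 0.993, 0.118, 0.001]
contact_force: [0.1, -0.3, -0.6]
gripper_width: 0.998
```

{"api": "carry_out", "payload": {"moves": [[[0,0,0],[3,-5,0],8.5],[[0,0,0],[3,-10.5,0],8.5],[[0,0,0],[3,-16,0],8.5],[[0,0,0],[3,-21.5,0],8.5],[[0,0,0],[3,-27,0],8.5]]}}

```text
t: 3.3
eef_pos: [0.3044, -0.1518, 0.3195]
tool_rot: [0.0, 0.993, 0.118, 0.0]
contact_force: [-0.4, 0.6, 0.5]
gripper_width: 0.995
```

{"api": "carry_out", "payload": {"moves": [[[0,0,0],[-0.5,-5,0],8.5],[[0,0,0],[-0.5,-10,0],8.5],[[0,0,0],[-0.5,-14,0],8.5],[[0,0,0],[-0.5,-14,0],8.5],[[0,0,0],[-0.5,-14,0],8.5]]}}

```text
t: 3.92
eef_pos: [0.2688, -0.0175, 0.3188]
tool_rot: [-0.0, 0.993, 0.121, -0.001]
contact_force: [-1.0, -0.0, -0.3]
gripper_width: 0.996
```

```bash
cat > w.py <<'E'
from h import *
import sys
o=bot.get_obs(); i=bot.camera_info('wrist'); im=bot.read_camera('wrist')
print('t',o['t'],'tcp',o['eef_pos'].round(4),o['tool_rot'].round(4),'f',o['contact_force'].round(1),'w',o['gripper_width'].round(3)); print('cam',i['position'].round(4),rot(i['attitude']).apply([0,0,-1]).round(3))
cv2.imwrite(f'pics/{sys.argv[1]}.png',im[:,:,::-1]); np.save(f'pics/{sys.argv[1]}.npy',{'i':i,'o':o},allow_pickle=True)
Z={'bushing_mid':.1,'load_a_mid':.043,'load_b_mid':.046,'pad':.005,'carrier_grip':.012}
for n in sys.argv[2:]:
    for d in bot.silhouettes(n,'wrist')[:2]:
        ys,xs=np.nonzero(d['region']); uv=(xs.mean(),ys.mean())
        print(n,round(d['score'],2),np.round(uv,1),(xs.min(),xs.max(),ys.min(),ys.max()),onz(ray(i,uv),Z.get(n,.03)).round(3))
        np.save(f'pics/{sys.argv[1]}_{n}.npy',d['region']) if d is not None else 0
        break
E
python3 w.py w1 bushing_mid load_a_mid load_b_mid carrier_grip pad
```

```text
Traceback (most recent call last):
  File "w.py", line 4, in <module>
    print('t',o['t'],'tcp',o['eef_pos'].round(4),o['tool_rot'].round(4),'f',o['contact_force'].round(1),'w',o['gripper_width'].round(3)); print('cam',i['position'].round(4),rot(i['attitude']).apply([0,0,-1]).round(3))
                                                                                                            ^^^^^^^^^^^^^^^^^^^^^^^^
AttributeError: 'float' object has no attribute 'round'
```

```bash
sed -i "s/o\['contact_force'\].round(1)/np.round(o['contact_force'],1)/;s/o\['gripper_width'\].round(3)/np.round(o['gripper_width'],3)/;s/o\['eef_pos'\].round(4),o\['tool_rot'\].round(4)/np.round(o['eef_pos'],4),np.round(o['tool_rot'],4)/" w.py
python3 w.py w1 bushing_mid load_a_mid load_b_mid carrier_grip pad
```

```text
t 3.975 tcp [ 0.269  -0.0183  0.3189] [-1.000e-04  9.928e-01  1.196e-01 -4.000e-04] f [ 0.   0.2 -0.1] w 0.995
cam [0.3452 0.0005 0.4712] [-0.296 -0.073 -0.952]
carrier_grip 0.62 [275.8   9.7] (np.int64(169), np.int64(400), np.int64(0), np.int64(23)) [ 0.445 -0.002  0.012]
pad 0.91 [494.6  66.7] (np.int64(471), np.int64(511), np.int64(8), np.int64(116)) [ 0.451 -0.31   0.005]
```

View pics/w1.png

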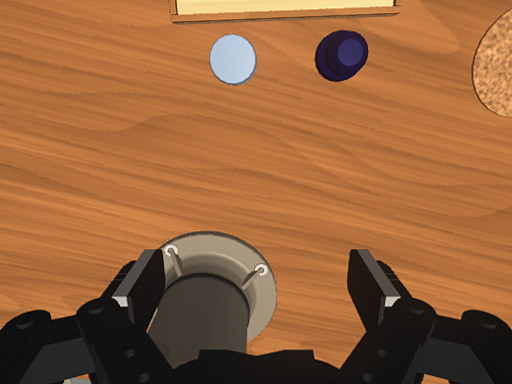

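The camera is too far back: only the carrier's near edge shows, at rows 0-23. I'm moving forward.

{"api": "carry_out", "payload": {"moves": [[[0,0,0],[4.5,0.5,-1],8.5],[[0,0,0],[9,1,-2],8.5],[[0,0,0],[13.5,1.5,-3],8.5],[[0,0,0],[17,2,-4],8.5],[[0,0,0],[17,2,-4],8.5]]}}

```text
t: 4.9
eef_pos: [0.441, 0.0014, 0.3585]
tool_rot: [-0.001, 0.993, 0.118, -0.001]
contact_force: [-0.3, -0.7, 0.3]
gripper_width: 0.997
```

{"api": "carry_out", "payload": {"moves": [[[0,0,0],[0,0,0],8.5],[[0,0,0],[0,0,0],8.5]]}}

```text
t: 5.15
eef_pos: [0.4379, 0.0013, 0.3583]
tool_rot: [0.0, 0.993, 0.118, -0.001]
contact_force: [-0.8, -0.2, 0.5]
gripper_width: 0.995
```

```bash
python3 w.py w2 bushing_mid load_a_mid load_b_mid carrier_grip pad
```

```text
t 5.15 tcp [0.4379 0.0013 0.3583] [ 1.000e-04  9.930e-01  1.177e-01 -9.000e-04] f [-0.8 -0.2  0.5] w 0.995
cam [0.5143 0.0199 0.5106] [-0.298 -0.073 -0.952]
bushing_mid 0.82 [265.7  97.6] (np.int64(243), np.int64(289), np.int64(73), np.int64(122)) [0.507 0.005 0.1  ]
load_a_mid 0.67 [199.6  90.9] (np.int64(177), np.int64(222), np.int64(69), np.int64(113)) [0.493 0.095 0.043]
load_b_mid 0.93 [325.7  91.7] (np.int64(303), np.int64(349), np.int64(69), np.int64(114)) [ 0.533 -0.076  0.046]
carrier_grip 0.98 [265.   91.9] (np.int64(161), np.int64(366), np.int64(38), np.int64(147)) [0.513 0.005 0.012]
pad 0.6 [468.4 170.5] (np.int64(422), np.int64(511), np.int64(127), np.int64(214)) [ 0.471 -0.348  0.005]
```

View pics/w2.png

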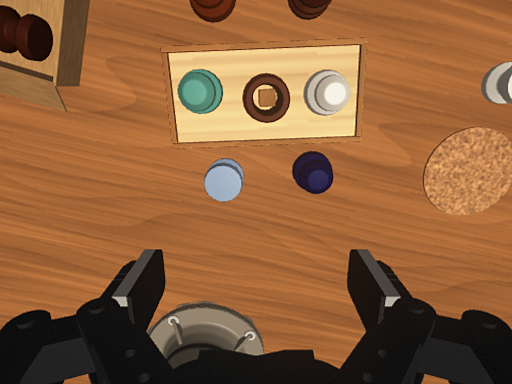

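The picture shows the bushing's top ring centred at about (266,97), with the post visible inside it. The board runs from (163,40) to (366,147). Loads sit at (200,91) and (326,92), the pad at (468,170). Next is the yaw and the exact centre.

```bash
cat > m.py <<'E'
from h import *
D=np.load('pics/w2.npy',allow_pickle=True).item(); i=D['i']
m=np.load('pics/w2_carrier_grip.npy').astype(np.uint8)
c=max(cv2.findContours(m,0,cv2.CHAIN_APPROX_NONE)[0],key=cv2.contourArea)[:,0]
P=np.array([onz(ray(i,p),.018)[:2] for p in c]); r=cv2.minAreaRect((P*1000).astype(np.float32)); print('board rect',r)
im=cv2.imread('pics/w2.png'); b=np.load('pics/w2_bushing_mid.npy').astype(np.uint8)
# outer ring of the neck rim: fit to mask; post top = bright blob inside
c=max(cv2.findContours(b,0,cv2.CHAIN_APPROX_NONE)[0],key=cv2.contourArea); print('bush ellipse',cv2.fitEllipse(c))
g=im[85:110,252:280].astype(int); bright=((g[...,2]>120)).astype(np.uint8)
ys,xs=np.nonzero(bright); print('bright box',xs.min()+252,xs.max()+252,ys.min()+85,ys.max()+85)
for hyp in [(.505,.004),(.507,.005),(.51,.005)]:
    print(hyp,'rim',proj(i,[*hyp,.123]).round(1),'foot',proj(i,[*hyp,.012]).round(1),'post',proj(i,[*hyp,.117]).round(1))
cv2.imwrite('pics/c.png',cv2.resize(im[60:130,160:370],(800,267),interpolation=cv2.INTER_CUBIC))
E
python3 m.py
```

```text
board rect ((507.3140563964844, 3.7980499267578125), (147.40203857421875, 293.1328125), 15.907112121582031)
bush ellipse ((265.3438720703125, 97.31692504882812), (45.907466888427734, 48.11735153198242), 174.7845001220703)
bright box 253 277 85 109
(0.505, 0.004) rim [[266.8  99.7]] foot [[264.3  97.2]] post [[266.6  99.6]]
(0.507, 0.005) rim [[266.4  97.8]] foot [[264.   95.7]] post [[266.2  97.6]]
(0.51, 0.005) rim [[267.   95.2]] foot [[264.4  93.6]] post [[266.8  95.1]]
```

View pics/c.png

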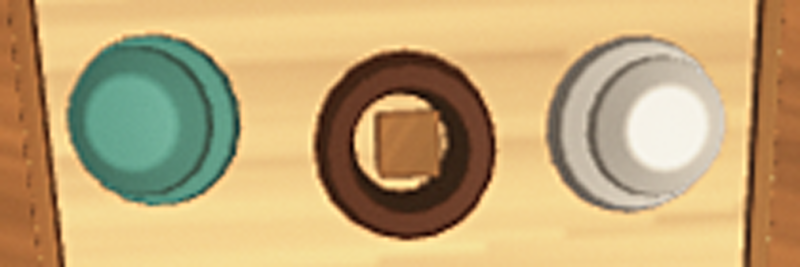

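The board measures 147×293 mm (expected 145×290), so the scale is right. Its yaw is 15.9° and its centre is (0.507, 0.004). The post and the ring agree within 2 mm. Approaching from above.

{"api": "carry_out", "payload": {"moves": [[[0,0,-1.2],[3.4,0.7,1],8.5],[[0,0,-2.4],[6.9,1.3,4],8.5],[[0,0,-2.4],[6.9,1.3,9],8.5],[[0,0,-2.4],[6.9,1.3,14],8.5],[[0,0,-2.4],[6.9,1.3,18],8.5]]}}

```text
t: 6.08
eef_pos: [0.5081, 0.0053, 0.1765]
tool_rot: [-0.0, 0.99, 0.139, -0.001]
contact_force: [1.2, 0.9, 0.1]
gripper_width: 0.994
```

{"api": "carry_out", "payload": {"moves": [[[0,0,0],[0,0,0],8.5],[[0,0,0],[0,0,0],8.5]]}}

```text
t: 6.32
eef_pos: [0.5098, 0.0055, 0.18]
tool_rot: [-0.0, 0.99, 0.139, 0.0]
contact_force: [0.5, 0.4, 0.4]
gripper_width: 0.996
```

```bash
python3 w.py w3 bushing_mid; python3 - <<'E'
from h import *
bot.read_camera('scene');I=bot.camera_info('scene')
D=np.load('pics/w2.npy',allow_pickle=True).item()['i'];W=np.load('pics/w3.npy',allow_pickle=True).item()['i']
print('proj rim in w3',proj(W,[[.507,.005,.123],[.507,.005,.0675]]).round(1))
E
```

```text
t 6.325 tcp [0.5098 0.0055 0.18  ] [-1.000e-04  9.903e-01  1.389e-01  3.000e-04] f [0.5 0.4 0.4] w 0.996
cam [0.5851 0.0273 0.3324] [-0.292 -0.085 -0.953]
bushing_mid 0.85 [256.  194.2] (np.int64(219), np.int64(293), np.int64(143), np.int64(245)) [0.511 0.006 0.1  ]
proj rim in w3 [[255.4 210.3]
 [255.4 187.2]]
```

View pics/w3.png

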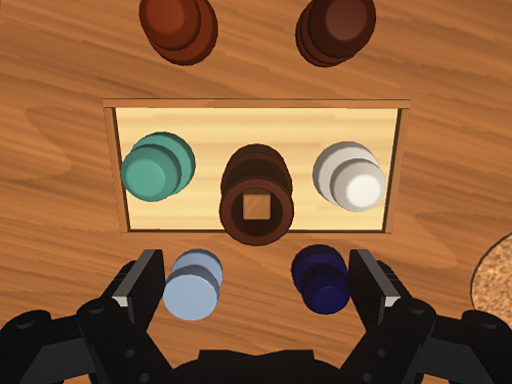

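The ring sits at about (256,209), within 1-2 mm of the prediction, and the board is now square to the tool. Descending and closing.

{"api": "carry_out", "payload": {"moves": [[[0,0,0],[-0.1,0,2],8.5],[[0,0,0],[-0.2,0,4],8.5],[[0,0,0],[-0.2,0,6],8.5],[[0,0,0],[-0.2,0,7.3],8.5],[[0,0,0],[-0.2,0,7.5],8.5]]}}

```text
t: 7.1
eef_pos: [0.5068, 0.0048, 0.1034]
tool_rot: [-0.0, 0.99, 0.139, -0.001]
contact_force: [0.5, 0.4, 0.5]
gripper_width: 0.995
```

{"api": "carry_out", "payload": {"moves": [[[0,0,0],[0,0,0],7.0],[[0,0,0],[0,0,0],6.0],[[0,0,0],[0,0,0],5.0],[[0,0,0],[0,0,0],4.5],[[0,0,0],[0,0,0],4.5]], "newtons": 60}}

```text
t: 7.72
eef_pos: [0.5076, 0.0047, 0.105]
tool_rot: [0.0, 0.99, 0.139, 0.0]
contact_force: [-2.3, 0.4, 10.6]
gripper_width: 0.597
```

{"api": "carry_out", "payload": {"moves": [[[0,0,0],[0,0,0],4.5],[[0,0,0],[0,0,0],4.5],[[0,0,0],[0,0,0],4.5]]}}

```text
t: 8.1
eef_pos: [0.5075, 0.0047, 0.105]
tool_rot: [0.0, 0.99, 0.139, 0.0]
contact_force: [-2.5, -1.6, 10.7]
gripper_width: 0.59
```

{"api": "carry_out", "payload": {"moves": [[[0,0,0],[0,0,-0.5],4.5],[[0,0,0],[0,0,-1.5],4.5],[[0,0,0],[0,0,-3],4.5],[[0,0,0],[0,0,-5],4.5],[[0,0,0],[0,0,-7],4.5]]}}

```text
t: 8.72
eef_pos: [0.5068, 0.0048, 0.1748]
tool_rot: [-0.0, 0.99, 0.139, -0.001]
contact_force: [1.1, 0.3, -3.7]
gripper_width: 0.594
```

{"api": "carry_out", "payload": {"moves": [[[0,0,0],[0,0,-2],4.5],[[0,0,0],[0,0,-4],4.5],[[0,0,0],[0,0,-5.5],4.5],[[0,0,0],[0,0,-6.5],4.5],[[0,0,0],[0,0,-6.5],4.5]]}}

```text
t: 9.35
eef_pos: [0.5073, 0.0048, 0.239]
tool_rot: [-0.0, 0.99, 0.139, -0.0]
contact_force: [1.3, 0.2, -2.7]
gripper_width: 0.594
```

```bash
python3 w.py w4 bushing_mid pad load_a_mid load_b_mid carrier_grip; python3 - <<'E'
from h import *
im=[bot.read_camera(c)[y:y+225,x:x+300,::-1] for c,x,y in [('scene',110,60),('side',180,100)]]
cv2.imwrite('pics/d.png',cv2.resize(np.hstack(im),(800,300)))
o=bot.get_obs(); T=rot(o['tool_rot']); print('to pad cm',(T.inv().apply(np.r_[.468,-.349,o['eef_pos'][2]]-o['eef_pos'])*100).round(2))
E
```

```text
t 9.35 tcp [0.5073 0.0048 0.239 ] [-1.000e-04  9.903e-01  1.389e-01 -1.000e-04] f [ 1.3  0.2 -2.7] w 0.594
cam [0.5826 0.0266 0.3914] [-0.293 -0.085 -0.952]
bushing_mid 0.96 [255.7 235. ] (np.int64(203), np.int64(309), np.int64(154), np.int64(310)) [ 0.448 -0.012  0.1  ]
pad 0.87 [481.7 254.2] (np.int64(443), np.int64(511), np.int64(203), np.int64(299)) [ 0.461 -0.328  0.005]
load_a_mid 0.83 [173.3 151.3] (np.int64(143), np.int64(204), np.int64(121), np.int64(180)) [0.494 0.096 0.043]
load_b_mid 0.78 [333.7 159.5] (np.int64(304), np.int64(363), np.int64(131), np.int64(188)) [ 0.535 -0.077  0.046]
carrier_grip 0.67 [256.2 144.6] (np.int64(126), np.int64(386), np.int64(94), np.int64(215)) [0.522 0.008 0.012]
to pad cm [-13.45  32.95   0.  ]
```

View pics/d.png

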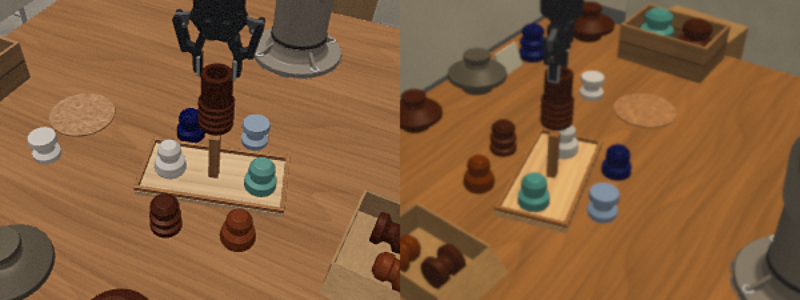

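The picture shows the bushing upright in the fingers, its foot clear above the bare post, with both loads standing. Carrying it to the pad.

{"api": "carry_out", "payload": {"moves": [[[0,0,0],[-0.8,2,0],4.5],[[0,0,0],[-2.2,5.5,0],4.5],[[0,0,0],[-3.8,9.5,0],4.5],[[0,0,0],[-5.5,13.5,0],4.5],[[0,0,0],[-7.1,17.5,0],4.5]]}}

```text
t: 10.38
eef_pos: [0.4865, -0.1843, 0.2383]
tool_rot: [-0.0, 0.99, 0.139, -0.001]
contact_force: [0.2, -0.5, -2.8]
gripper_width: 0.59
```

{"api": "carry_out", "payload": {"moves": [[[0,0,0],[-1.7,4,0],4.5],[[0,0,0],[-3.2,8,0],4.5],[[0,0,0],[-4.7,11.5,0],4.5],[[0,0,0],[-5.9,14.3,0],4.5],[[0,0,0],[-6.4,15.5,0],4.5]]}}

```text
t: 11.0
eef_pos: [0.467, -0.3515, 0.238]
tool_rot: [-0.0, 0.99, 0.138, -0.001]
contact_force: [0.8, 0.7, -3.4]
gripper_width: 0.591
```

{"api": "carry_out", "payload": {"moves": [[[0,0,0],[0,0,0],4.5],[[0,0,0],[0,0,0],4.5]]}}

```text
t: 11.25
eef_pos: [0.4686, -0.3478, 0.2383]
tool_rot: [-0.001, 0.99, 0.14, -0.001]
contact_force: [-0.0, -0.6, -2.6]
gripper_width: 0.591
```

```bash
python3 w.py w5 bushing_mid pad; python3 - <<'E'
from h import *
for c in ['scene','side']:
    I=bot.camera_info(c); bot.read_camera(c)
    for n in ['pad','bushing_mid']:
        for d in bot.silhouettes(n,c)[:1]:
            ys,xs=np.nonzero(d['region']); b=(xs.min(),xs.max(),ys.min(),ys.max()); print(c,n,b,'low pt',proj(I,[[.468,-.349,.146]]).round(0) if n!='pad' else onz(ray(I,((b[0]+b[1])/2,(b[2]+b[3])/2)),.005).round(3))
E
```

```text
t 11.25 tcp [ 0.4686 -0.3478  0.2383] [-7.000e-04  9.902e-01  1.400e-01 -6.000e-04] f [-0.  -0.6 -2.6] w 0.591
cam [ 0.5441 -0.326   0.3907] [-0.294 -0.084 -0.952]
bushing_mid 0.97 [255.6 235.3] (np.int64(203), np.int64(308), np.int64(155), np.int64(309)) [ 0.409 -0.365  0.1  ]
pad 0.56 [259.7 138. ] (np.int64(198), np.int64(319), np.int64(94), np.int64(195)) [ 0.491 -0.346  0.005]
scene pad (np.int64(146), np.int64(195), np.int64(130), np.int64(162)) low pt [ 0.474 -0.349  0.005]
scene bushing_mid (np.int64(358), np.int64(393), np.int64(292), np.int64(331)) low pt [[162. 106.]]
side pad (np.int64(340), np.int64(387), np.int64(170), np.int64(195)) low pt [ 0.465 -0.345  0.005]
side bushing_mid (np.int64(360), np.int64(383), np.int64(107), np.int64(146)) low pt [[369. 143.]]
```

View pics/w5.png

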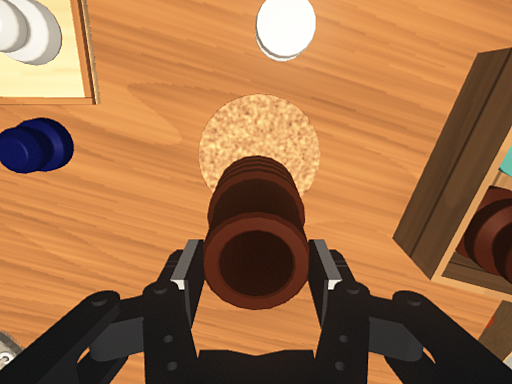

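The pad is at about (259,150) under the held bushing, and the two fixed cameras agree on its centre to about 9 mm, well inside the 50 mm tolerance. Lowering.

{"api": "carry_out", "payload": {"moves": [[[0,0,0],[0,0,2],4.5],[[0,0,0],[0,0,5],4.5],[[0,0,0],[0,0,8],4.5],[[0,0,0],[0,0,10.5],4.5],[[0,0,0],[0,0,12],4.5]]}}

```text
t: 12.32
eef_pos: [0.4673, -0.3494, 0.1172]
tool_rot: [-0.001, 0.99, 0.139, -0.001]
contact_force: [-0.5, 0.3, -3.2]
gripper_width: 0.587
```

{"api": "carry_out", "payload": {"moves": [[[0,0,0],[0,0,0.5],4.5],[[0,0,0],[0,0,1],4.5],[[0,0,0],[0,0,1.3],4.5],[[0,0,0],[0,0,1.5],4.5],[[0,0,0],[0,0,1.5],4.5]]}}

```text
t: 12.95
eef_pos: [0.4678, -0.3496, 0.1036]
tool_rot: [-0.0, 0.99, 0.139, -0.001]
contact_force: [-0.0, 0.2, -2.9]
gripper_width: 0.595
```

{"api": "carry_out", "payload": {"moves": [[[0,0,0],[0,0,0.2],4.5],[[0,0,0],[0,0,0.3],4.5],[[0,0,0],[0,0,0.4],4.5],[[0,0,0],[0,0,0.4],4.5]]}}

```text
t: 13.45
eef_pos: [0.4676, -0.3496, 0.0993]
tool_rot: [-0.0, 0.99, 0.139, -0.001]
contact_force: [-0.3, -0.5, -2.8]
gripper_width: 0.595
```

{"api": "carry_out", "payload": {"moves": [[[0,0,0],[0,0,0.1],4.5],[[0,0,0],[0,0,0.2],4.5],[[0,0,0],[0,0,0.2],4.5]]}}

```text
t: 13.82
eef_pos: [0.4679, -0.3498, 0.0981]
tool_rot: [0.0, 0.99, 0.139, -0.001]
contact_force: [-2.2, 0.3, 5.0]
gripper_width: 0.591
```

{"api": "carry_out", "payload": {"moves": [[[0,0,0],[0,0,0.1],4.5],[[0,0,0],[0,0,0.1],4.5]]}}

```text
t: 14.08
eef_pos: [0.4681, -0.3499, 0.0981]
tool_rot: [0.0, 0.99, 0.139, -0.0]
contact_force: [-3.5, 2.8, 13.3]
gripper_width: 0.587
```

Contact at TCP z = 0.098, as predicted. Releasing slowly, then rising.

{"api": "carry_out", "payload": {"moves": [[[0,0,0],[0,0,-0.1],5.4],[[0,0,0],[0,0,-0.1],6],[[0,0,0],[0,0,-0.1],7],[[0,0,0],[0,0,-0.1],8],[[0,0,0],[0,0,-0.1],8.5]], "newtons": 20}}

```text
t: 14.7
eef_pos: [0.4677, -0.3496, 0.0974]
tool_rot: [-0.0, 0.99, 0.139, -0.001]
contact_force: [-0.4, -0.5, -0.3]
gripper_width: 0.994
```

{"api": "carry_out", "payload": {"moves": [[[0,0,0],[0,0,0],8.5],[[0,0,0],[0,0,-1],8.5],[[0,0,0],[0,0,-3],8.5],[[0,0,0],[0,0,-7],8.5],[[0,0,0],[0,0,-11],8.5]]}}

```text
t: 15.32
eef_pos: [0.4678, -0.3496, 0.2092]
tool_rot: [-0.0, 0.99, 0.139, -0.001]
contact_force: [1.6, 0.2, -0.8]
gripper_width: 0.997
```

```bash
python3 w.py w6 bushing_mid pad; python3 - <<'E'
from h import *
rs=[]
for c in ['scene','side']:
    I=bot.camera_info(c); im=bot.read_camera(c); cv2.imwrite(f'pics/{c}6.png',im[:,:,::-1])
    d=bot.silhouettes('bushing_mid',c)
    for e in d[:2]:
        ys,xs=np.nonzero(e['region']); print(c,round(e['score'],2),xs.min(),xs.max(),ys.min(),ys.max(),'exp mid',proj(I,[.468,-.35,.0605]).round(0))
    ys,xs=np.nonzero(d[0]['region']); rs.append(ray(I,(xs.mean(),ys.mean())))
print(tri(rs))
im=np.hstack([cv2.imread(f'pics/{c}6.png')[y:y+150,x:x+200] for c,x,y in [('scene',110,60),('side',260,100)]])
cv2.imwrite('pics/e.png',cv2.resize(im,(800,300)))
o=bot.get_obs(); T=rot(o['tool_rot']); print('to post cm',(T.inv().apply(np.r_[.507,.0045,.22]-o['eef_pos'])*100).round(2))
E
```

```text
t 15.325 tcp [ 0.4678 -0.3496  0.2092] [-1.000e-04  9.903e-01  1.389e-01 -6.000e-04] f [ 1.6  0.2 -0.8] w 0.997
cam [ 0.5433 -0.3278  0.3615] [-0.294 -0.085 -0.952]
bushing_mid 0.89 [255.8 178.6] (np.int64(223), np.int64(288), np.int64(134), np.int64(221)) [ 0.473 -0.348  0.1  ]
pad 0.64 [258.  145.2] (np.int64(193), np.int64(322), np.int64(93), np.int64(219)) [ 0.486 -0.347  0.005]Traceback (most recent call last):
  File "<stdin>", line 8, in <module>
IndexError: list index out of range
```

The wrist view shows the bushing standing at about (256,179). The scene network missed it, probably because the gripper blocks the view. I'm returning over the carrier and will re-check from there.

{"api": "carry_out", "payload": {"moves": [[[0,0,0],[1,-2.5,0],8.5],[[0,0,0],[3,-7.5,0],8.5],[[0,0,0],[5.1,-12.5,0],8.5],[[0,0,0],[7.2,-17.5,0],8.5],[[0,0,0],[9.2,-22.5,0],7]]}}

```text
t: 16.2
eef_pos: [0.4935, -0.1062, 0.2062]
tool_rot: [-0.0, 0.99, 0.139, -0.002]
contact_force: [0.9, 0.3, -0.6]
gripper_width: 0.826
```

{"api": "carry_out", "payload": {"moves": [[[0,0,0],[2,-5,0],6.5],[[0,0,0],[3.5,-8.5,0],6],[[0,0,0],[4.3,-10.4,0],6],[[0,0,0],[4.3,-10.4,0],6],[[0,0,0],[4.3,-10.4,0],6]]}}

```text
t: 16.82
eef_pos: [0.5066, 0.0025, 0.2066]
tool_rot: [0.0, 0.99, 0.138, -0.002]
contact_force: [0.7, -0.1, -0.3]
gripper_width: 0.699
```

```bash
python3 w.py w7 carrier_grip load_a_mid load_b_mid; python3 - <<'E'
from h import *
rs=[]
for c in ['scene','side']:
    I=bot.camera_info(c); im=bot.read_camera(c); cv2.imwrite(f'pics/{c}7.png',im[:,:,::-1])
    d=bot.silhouettes('bushing_mid',c)
    for e in d[:2]:
        ys,xs=np.nonzero(e['region']); print(c,round(e['score'],2),xs.min(),xs.max(),ys.min(),ys.max(),'exp mid',proj(I,[.468,-.35,.0605]).round(0))
    if d: ys,xs=np.nonzero(d[0]['region']); rs.append(ray(I,(xs.mean(),ys.mean())))
if len(rs)>1: print(tri(rs))
W=np.load('pics/w7.npy',allow_pickle=True).item()['i']; print('exp post top',proj(W,[[.507,.0045,.117],[.507,.0045,.012]]).round(1))
a=np.hstack([cv2.resize(cv2.imread(f'pics/{c}7.png')[y:y+200,x:x+200],(300,300)) for c,x,y in [('scene',110,60),('side',230,100)]])
w=cv2.imread('pics/w7.png')
cv2.imwrite('pics/e.png',np.vstack([a,cv2.resize(w[60:260,56:456],(600,300))]))
E
```

```text
t 16.825 tcp [0.5066 0.0025 0.2066] [ 1.000e-04  9.904e-01  1.382e-01 -1.600e-03] f [ 0.7 -0.1 -0.3] w 0.699
cam [0.5824 0.0242 0.3588] [-0.296 -0.085 -0.952]
carrier_grip 0.57 [254.7 156.6] (np.int64(112), np.int64(395), np.int64(92), np.int64(225)) [0.513 0.005 0.012]
load_a_mid 0.86 [162.8 155.6] (np.int64(129), np.int64(197), np.int64(124), np.int64(186)) [0.494 0.096 0.043]
load_b_mid 0.73 [339.6 164.5] (np.int64(306), np.int64(372), np.int64(132), np.int64(196)) [ 0.535 -0.077  0.046]
scene 0.6 156 181 110 150 exp mid [[168. 130.]]
scene 0.55 291 312 146 173 exp mid [[168. 130.]]
side 0.94 355 376 148 187 exp mid [[365. 167.]]
(array([ 0.46547082, -0.35041721,  0.05697758]), [np.float64(0.000532066520483407), np.float64(0.0005320665204833913)])
exp post top [[253.4 190.5]
 [254.  161.5]]
```

View pics/e.png

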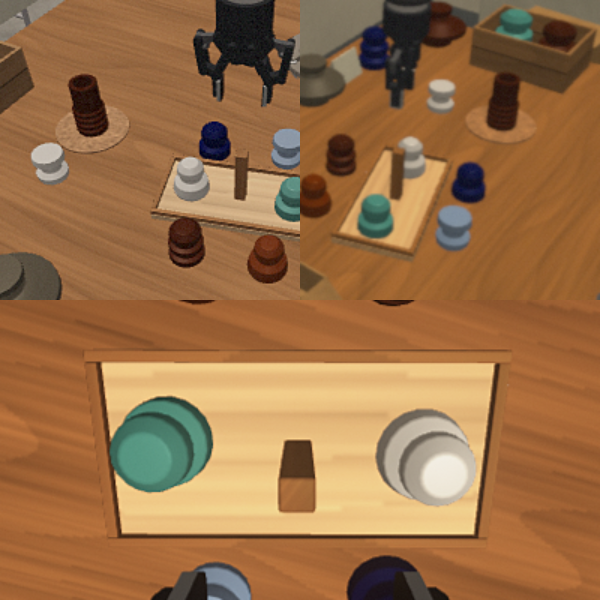

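The picture shows the bushing upright on the pad: triangulated (0.465,-0.350), z 0.057 against 0.0605 expected, and my masks read 3-4 mm low. The bare post top is at wrist (254,189), within 1-2 mm of the prediction. Both loads are standing. Descending to the post.

{"api": "carry_out", "payload": {"moves": [[[0,0,0],[0.1,-0.1,2.5],6],[[0,0,0],[0.1,-0.2,5],6],[[0,0,0],[0.1,-0.2,8],6],[[0,0,0],[0.1,-0.2,10],6],[[0,0,0],[0.1,-0.2,10.8],6]]}}

```text
t: 17.85
eef_pos: [0.5068, 0.0059, 0.0984]
tool_rot: [-0.0, 0.99, 0.139, -0.002]
contact_force: [0.3, 0.5, 0.1]
gripper_width: 0.7
```

{"api": "carry_out", "payload": {"moves": [[[0,0,0],[0,0,0],5],[[0,0,0],[0,0,0],4],[[0,0,0],[0,0,0],3],[[0,0,0],[0,0,0],2.2],[[0,0,0],[0,0,0],1.5]], "newtons": 40}}

```text
t: 18.48
eef_pos: [0.5081, 0.0053, 0.1002]
tool_rot: [0.0, 0.99, 0.139, -0.0]
contact_force: [0.0, -1.7, 7.0]
gripper_width: 0.221
```

{"api": "carry_out", "payload": {"moves": [[[0,0,0],[0,0,0],1],[[0,0,0],[0,0,0],0.5],[[0,0,0],[0,0,0],0],[[0,0,0],[0,0,0],0]], "newtons": 100}}

```text
t: 18.98
eef_pos: [0.5081, 0.0053, 0.1005]
tool_rot: [0.0, 0.99, 0.139, -0.0]
contact_force: [-1.5, -2.6, 8.3]
gripper_width: 0.19
```

{"api": "carry_out", "payload": {"moves": [[[0,0,0],[0,0,-0.2],0],[[0,0,0],[0,0,-0.5],0],[[0,0,0],[0,0,-0.9],0],[[0,0,0],[0,0,-1.3],0],[[0,0,0],[0,0,-1.5],0]]}}

```text
t: 19.6
eef_pos: [0.5075, 0.0061, 0.1146]
tool_rot: [-0.0, 0.99, 0.139, -0.001]
contact_force: [0.6, -0.1, -7.1]
gripper_width: 0.191
```

```bash
python3 w.py w8 carrier_grip load_a_mid load_b_mid; python3 - <<'E'
from h import *
o=bot.get_obs(); print(np.round(o['contact_force'],1),np.round(o['torque'],2))
im=[cv2.resize(bot.read_camera(c)[y:y+150,x:x+200,::-1],(400,300)) for c,x,y in [('scene',180,100),('side',210,140)]]
cv2.imwrite('pics/f.png',np.vstack([np.hstack(im),cv2.resize(cv2.imread('pics/w8.png')[60:255,0:512],(800,300))]))
E
```

```text
t 19.6 tcp [0.5075 0.0061 0.1146] [-1.000e-04  9.903e-01  1.389e-01 -6.000e-04] f [ 0.6 -0.1 -7.1] w 0.191
cam [0.583  0.0278 0.267 ] [-0.294 -0.085 -0.952]
carrier_grip 0.6 [256.7 178.9] (np.int64(50), np.int64(462), np.int64(98), np.int64(280)) [0.515 0.007 0.012]
load_a_mid 0.72 [121.9 191.1] (np.int64(68), np.int64(176), np.int64(142), np.int64(239)) [0.487 0.103 0.043]
load_b_mid 0.8 [381.5 204.2] (np.int64(329), np.int64(435), np.int64(155), np.int64(254)) [ 0.53  -0.084  0.046]
[ 0.3 -0.5 -7. ] [-0.05  0.01 -0.05]
```

View pics/f.png

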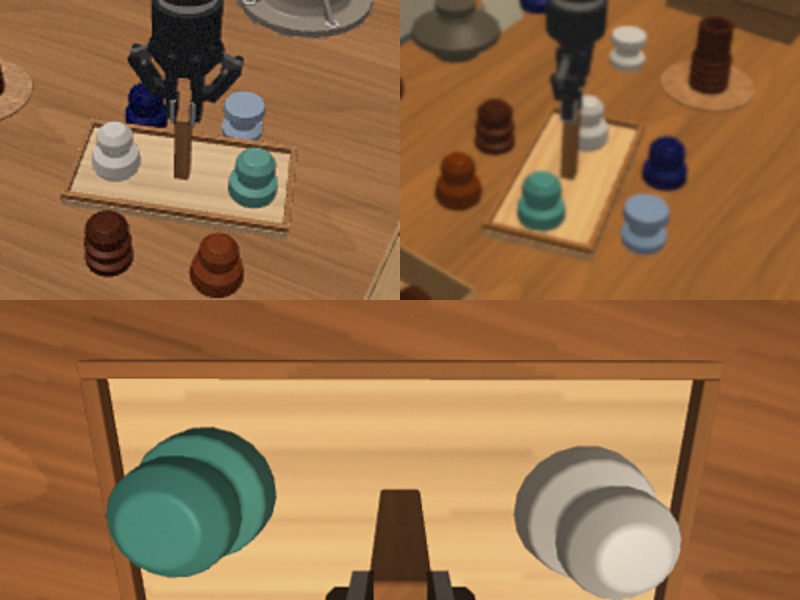

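Wrist force is -7.1 N, the full 0.7 kg, and the moments are near zero. The picture shows the board lifted clear and level with both loads standing. Lifting smoothly.

{"api": "carry_out", "payload": {"moves": [[[0,0,0],[0,0,-0.5],0],[[0,0,0],[0,0,-1.5],0],[[0,0,0],[0,0,-3],0],[[0,0,0],[0,0,-4.5],0],[[0,0,0],[0,0,-6],0]]}}

```text
t: 20.52
eef_pos: [0.5077, 0.0061, 0.1759]
tool_rot: [-0.0, 0.99, 0.139, -0.0]
contact_force: [0.8, -0.8, -6.6]
gripper_width: 0.19
```

{"api": "carry_out", "payload": {"moves": [[[0,0,0],[0,0,-1.5],0],[[0,0,0],[0,0,-3],0],[[0,0,0],[0,0,-4.3],0],[[0,0,0],[0,0,-5.2],0],[[0,0,0],[0,0,-5.5],0]]}}

```text
t: 21.15
eef_pos: [0.5078, 0.006, 0.2299]
tool_rot: [-0.0, 0.99, 0.139, -0.0]
contact_force: [0.3, 0.6, -7.5]
gripper_width: 0.188
```

{"api": "carry_out", "payload": {"moves": [[[0,0,0],[0,0,0],0],[[0,0,0],[0,0,0],0],[[0,0,0],[0,0,0],0],[[0,0,0],[0,0,0],0],[[0,0,0],[0,0,0],0]]}}

```text
t: 21.78
eef_pos: [0.5076, 0.006, 0.2293]
tool_rot: [-0.0, 0.99, 0.139, -0.001]
contact_force: [0.3, 0.1, -6.8]
gripper_width: 0.189
```

{"api": "carry_out", "payload": {"moves": [[[0,0,0],[0,0,0],0],[[0,0,0],[0,0,0],0],[[0,0,0],[0,0,0],0],[[0,0,0],[0,0,0],0],[[0,0,0],[0,0,0],0]]}}

```text
t: 22.4
eef_pos: [0.5076, 0.006, 0.2294]
tool_rot: [-0.0, 0.99, 0.139, -0.001]
contact_force: [0.6, 0.4, -6.6]
gripper_width: 0.189
```

```bash
python3 w.py w9 carrier_grip load_a_mid load_b_mid; python3 - <<'E'
from h import *
o=bot.get_obs(); print(np.round(o['joint_vel'],3),np.round(o['torque'],2))
rs={}
im=[]
for c,x,y in [('scene',110,60),('side',180,80)]:
    I=bot.camera_info(c); p=bot.read_camera(c); im.append(p[y:y+225,x:x+300,::-1])
    for n in ['bushing_mid','load_a_mid','load_b_mid']:
        d=bot.silhouettes(n,c)
        if d: ys,xs=np.nonzero(d[0]['region']); rs.setdefault(n,[]).append(ray(I,(xs.mean(),ys.mean())))
for n,r in rs.items():
    if len(r)>1: print(n,tri(r)[0].round(3),np.round(tri(r)[1],4))
cv2.imwrite('pics/g.png',cv2.resize(np.hstack(im),(800,300)))
E
```

```text
t 22.4 tcp [0.5076 0.006  0.2294] [-2.000e-04  9.903e-01  1.389e-01 -7.000e-04] f [ 0.6  0.4 -6.6] w 0.189
cam [0.5831 0.0278 0.3817] [-0.294 -0.085 -0.952]
carrier_grip 0.67 [256.7 179. ] (np.int64(50), np.int64(462), np.int64(97), np.int64(280)) [ 0.484 -0.002  0.012]
load_a_mid 0.84 [122. 191.] (np.int64(68), np.int64(176), np.int64(142), np.int64(240)) [0.437 0.141 0.043]
load_b_mid 0.87 [381.6 204.2] (np.int64(328), np.int64(435), np.int64(155), np.int64(253)) [ 0.503 -0.142  0.046]
[ 0.     0.001 -0.001 -0.     0.001 -0.002 -0.   ] [-0.04 -0.   -0.01]
bushing_mid [ 0.465 -0.351  0.057] [0.0003 0.0003]
load_a_mid [0.49  0.098 0.164] [0.0002 0.0002]
load_b_mid [ 0.525 -0.084  0.164] [0.0023 0.0023]
```

View pics/g.png

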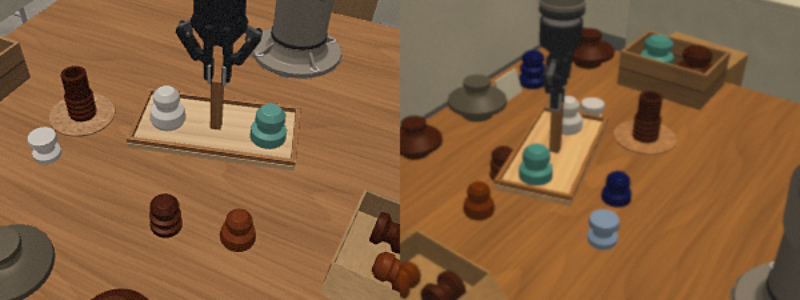

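The carrier is up 13 cm, level and still, with both loads standing and the bushing upright on the pad. I'll hold a little longer, then hand in.

{"api": "carry_out", "payload": {"moves": [[[0,0,0],[0,0,0],0],[[0,0,0],[0,0,0],0],[[0,0,0],[0,0,0],0],[[0,0,0],[0,0,0],0],[[0,0,0],[0,0,0],0]]}}

```text
t: 23.62
eef_pos: [0.5076, 0.006, 0.2294]
tool_rot: [-0.0, 0.99, 0.139, -0.001]
contact_force: [-0.7, 0.7, -7.2]
gripper_width: 0.191
```

```bash
python3 -c "
from station import bot
o=bot.get_obs();print(o['t'],o['eef_pos'],o['contact_force'],o['gripper_width']);print(bot.hand_in())"
```

```text
23.625 [0.50760373 0.00602215 0.22940526] [-0.69372158  0.67431828 -7.16462142] 0.19099975918344694
the job is handed in; nothing more can be done
None
```

I took the bushing off the post, stood it on the cork pad and let go. I then gripped the carrier by its post (100 N grip) and lifted it about 13 cm. The job was handed in at 23.6 s with the carrier still held in the air; no verdict is reported.

**Last checks:**
- **Bushing:** it stands upright about 3–4 mm from my estimate of the pad centre.
- **Carrier:** it showed no measurable motion over the last 2 s or so. The wrist carries about 7 N, the full 0.7 kg, with almost no moment.
- **Loads:** both rose 13 cm with the carrier and are still standing. In the wrist picture they kept their places on the board through the main lift.
- **Bystanders:** the ones visible in the last picture stand where they did. I did not re-measure them, and the grey one beyond the carton was not in that picture.

**Disagreements:**
- The bushing's triangulated height read 57 mm against 60.5 mm expected. The loads read low by several mm in the same way before the lift, so I take it as a bias in the network masks.
- The two fixed cameras differed by up to 9 mm on the pad's centre, well within the 50 mm allowed.
- The scene camera's network missed the bushing once, probably because the gripper blocked the view, and found it on the next look.

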